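# Move the snap gauge to the other folding hook

### The job

The snap gauge on the desk rail is to hang on the other hook. Push the folded hook down until it is level, hang the gauge on it by its notch and let go, and then fold the emptied hook up flat against the rail. Do not drop the gauge, and leave the other things on the desk where they are.

Things in the scene. Friction and masses are not known exactly. Their poses are not given: they have to be found in the camera images.
- rail: low aluminium desk rail, fixed: upper bar 500 long, 14 thick, 165 to 230 above the desk; lower bar at 40 to 70; grey posts 30 wide, 235 tall behind the bars, 230 either side of the middle, on feet 110 deep. Origin: on the desk under the middle of the front (robot-side) face; x away from the robot, y along the rail, z up
- empty_hook: the hook that starts folded and is to receive the gauge: dark steel bracket 36 wide, 50 tall, fixed on the rail's front face. Origin: on the hinge line of its arm, 15 before that face, 190 above the desk; x level into the rail, y along the rail, z up. The arm is an L of 10 mm round steel bar: a leg from the hinge, 55 long to the bend, then a tip bent at right angles (see joint and tip)
- used_hook: the hook that starts unfolded with the gauge on it; same make and axes as empty_hook, on the same rail face
- empty_arm (a joint): angle of empty_hook's arm (rad). 0: folded, leg upright, tip lying along +x above the rail's top and 10 past its rear face. 1.571: unfolded, leg level along -x, tip standing up. Firm stops at both; the hinge is stiff (0.1 N m), so the arm stays at any angle it is left at. Starts at 0 to 0.2
- used_arm (a joint): angle of used_hook's arm (rad), same meaning and stiffness; starts at 1.571
- empty_tip (a point): centre of the round end of the bent tip of empty_hook's arm: 35 from the leg's axis (the bar ends 5 further), 55 from the hinge line measured along the leg
- used_tip (a point): the same point on used_hook's arm
- gauge: grey snap gauge: flat frame 14 thick (x), 70 wide (y), 176 tall (115 of it below the origin), 240-390 g, hung on used_hook. Origin: hanging notch, the top of its window (50 wide, 68 high, edges sloping 24 degrees beside it), which bears on the leg's top, 5 above its axis; z up. Black grip to take from above: 34 wide (y), 16 thick, 11 to 61 above the origin; the frame's 70 wide shoulders lie at 11
- casting: grey plastic prototype casting: flange 88 across, drum 60 across, 52 tall, a short spout; on the desk near the rail. Origin: centre of the flange's underside. Bystander
- caliper: dial caliper lying flat, about 190 long, 19 tall at its dial. Origin: centre of the beam's underside. Bystander
- mug: white mug, 80 across, 90 tall. Origin: centre of its underside. Bystander
- pen_cup: black cup behind the rail, 76 across, 100 tall. Origin: centre of its underside. Bystander
- block_tray: wooden compartment tray 120 x 90, 30 tall. Origin: centre of its underside. Bystander
- mouse: black computer mouse 105 x 60 x 24. Origin: centre of its underside. Bystander
- roll_gauge: upright steel cylinder 44 across, 60 tall, behind the rail. Origin: centre of its underside. Bystander
Not all that is in view belongs to the job. What is shaped like the gauge but blue is not meant.

How it is judged:
By the outcome, as a careful person would: the job done as asked, in the order asked, and still so for the second after the job is handed in, with the robot touching nothing.
It also fails if it takes over 72 s, if anything falls off the work surface, if the arm or the gripper's body presses on something with over 40 N, if the wrist force passes 120 N, or if a joint passes its speed limit or range.

### The arm

A 7-joint arm with a two-finger parallel gripper is mounted at the origin on the work surface. World frame = base frame: x ahead of the robot, y to its left, z up, the work surface at z = 0. Lengths are in m, angles in degrees, forces in N, time in s.
With the tool pointing down it reaches from about 0.425 to 0.875 m from the base axis. Payload 4.7 kg.
Tool frame: the origin (TCP) lies between the finger pads; the fingertips stand 19 mm ahead of it and the grasp point (between the pads) is the TCP; x points along the fingers, z is the direction in which the jaws open and shut, and the axes are right-handed (so a half turn about x gives the same grasp; the last joint's range is limited). The gripper opens to 87 mm and grips with 3 to 60 N. Pads are 19 mm wide; open, the fingers measure 117 mm over their backs; the gripper's body (75 mm by 190 mm) begins 51 mm behind the grasp point.
Start: joints at [-67.03, 18.392, -4.016, 83.108, 1.295, 78.541, -3.26], TCP at [0.245, 0.602, 0.218] pointing down, gripper open.
Joint ranges: [-163.93, 163.93], [-17.29, 119.83], [-79.2, 71.16], [3.27, 140.29], [-89.18, 269.18], [5.43, 117.66], [-154.24, 154.24]. Speed limits (degrees/s): [147.25, 147.25, 180, 180, 180, 180, 180].

### API

Orientations are given as [roll, pitch, yaw] about the fixed x, y, z axes, in that order (R = Rz(yaw) Ry(pitch) Rx(roll)).
In Python, from cell import monitor, read_camera, camera_model, env, regions_of gives the robot as it stands. The module is installed in compiled form; this text tells all that it offers.
- The arm moves only by the tool step_arm, never from a script. Its argument "deltas" is a list of rows, each a list of 5 numbers: the gripper's target within -1 to 1 (fully open at 1, half-way at 0, shut at -1), then the shift along the tool's x, y, z in m, then the turn about the tool's x in degrees. A call has 1 to 12 rows; each row is the pose to reach, as a shift and turn from the pose commanded when the call began, along the tool's axes at that moment; what a row does not reach only later rows make up. A row lasts 1/8 s, in which the tool goes at most 62.5 mm and 10.7 degrees, less where a joint would pass 70% of its speed; a pose out of reach is approached as far as the arm can. A call with a gripper value outside its range is refused whole. The fingers move at their own pace and stop on an object; "newtons" is the grip in N (left out, the last holds). Time passes only in rows, so rows that repeat a pose let the fingers close. It gives the time, the measured TCP pose, the force and the opening at its end, in the units of the state.
- monitor.get_obs(): the state, without advancing time (a new reading comes with each control period).
- read_camera(name): name is "scene" or "side" or "wrist"; returns (picture, depth): 384x512x3 uint8, red, green, blue; 384x512 float32, m along the optical axis (not along the pixel's ray), 0 where there is no reading.
- camera_model(name): a dict with "fx", "fy", "cx", "cy" (pixels), "xyz" and "attitude" of the camera in the world. Camera axes: x right, y down, z forward; pixel columns grow to the right and rows downward; lengths in m; the calibration is good to about 2 mm. A picture is of the moment at which its call begins: read the wrist's pose just before it. camera_model takes no time and is no camera call; for the wrist camera it gives the pose at the moment of the call.
- env.sign_off(): hands the job in, once; it reports no verdict.
Trained networks look in the newest picture that a camera, given by its name, has taken for a name from the list of things; names that differ only in an ending like _2 or _b are one class to them, and where a whole thing is asked for, a point or a joint stands for the part that bears it (a point fixed in the world has none). Each returns a list of dicts, best first, with "p" (0 to 1); they miss things now and then, are a little off and sometimes report something else, mostly with a low value. They report only what shows in the picture. A call takes as long as a camera call. They do not tell look-alikes from the thing itself.
- regions_of(camera, thing): "pixels" (384x512 bool, what is visible of it) and "pixel" ([column, row] in pixels, amid what is visible of it).
The state is a dict: "time_s": time; "qpos": joint angles; "joint_velocities": joint speeds; "effort": joint torques, N m; "tool_pos": TCP position; "tool_rot": TCP orientation; "force": force on the tool from outside, world axes, zero at the start; "wrist_torque": the same for the moment, N m; "grip_width": finger opening in m.
Only numpy, scipy, OpenCV 4.12 (cv2) and the standard library are available. Lean on these libraries where they do the work, as an engineer would, in place of code of your own. Each camera call takes 0.05 s, during which the arm holds its last target. There are 200 camera calls.

## Working session

There is one attempt and no reset: what is moved stays moved. The work goes in short steps, Python scripts to look and compute and a tool call to move; the robot and the scene stay as the last step left them, time stands still between calls to the robot, and variables do not carry over. Pictures are saved under pics/ and viewed, about 8 in all and at most 12, crops included, and the job is handed in when it is done.

Besides the shell and the picture viewer there is one more tool, called after "Emit:" by a JSON object that holds its "fn" and its "kwargs", one argument or row to a line. step_arm: Moves the arm, as the interface text tells. Its arguments: {"type":"object","properties":{"deltas":{"type":"array"},"newtons":{"type":"number"}},"required":["deltas"]}

```bash
mkdir -p pics
cat > h.py <<'E'
import numpy as np, cv2
from scipy.spatial.transform import Rotation as R
from cell import monitor, read_camera, camera_model, env, regions_of
def cam(n):
    m=camera_model(n); p,d=read_camera(n); return m,p,d
def rot(a):
    a=np.array(a,float); 
    return a if a.shape==(3,3) else R.from_euler('xyz',a,degrees=True).as_matrix()
def cloud(m,d):
    v,u=np.mgrid[0:384,0:512]
    P=np.stack([(u-m['cx'])/m['fx']*d,(v-m['cy'])/m['fy']*d,d],-1)
    return P@rot(m['attitude']).T+np.array(m['xyz'])
def proj(m,X):
    q=(np.array(X)-np.array(m['xyz']))@rot(m['attitude'])
    return q[...,0]/q[...,2]*m['fx']+m['cx'], q[...,1]/q[...,2]*m['fy']+m['cy']
def save(n,p): cv2.imwrite('pics/'+n+'.png',p[...,::-1])
E
python3 - <<'E'
from h import *
o=monitor.get_obs(); print({k:np.round(v,3) for k,v in o.items()})
ims=[]
for n in ['scene','side']:
    m,p,d=cam(n); print(n,m); P=cloud(m,d); np.savez(n,p=p,d=d,P=P); ims.append(p)
    for t in ['rail','empty_hook','used_hook','gauge','empty_tip','used_tip','casting','caliper','mug','pen_cup']:
        for r in regions_of(n,t)[:3]:
            q=P[r['pixels']&(d>0)]
            print(n,t,round(r['p'],2),np.round(r['pixel']),np.round(np.median(q,0),3) if len(q) else None, r['pixels'].sum())
a=np.vstack(ims); save('a',cv2.resize(a,(400*2*384//600//2*2,600)) if 0 else cv2.resize(np.hstack(ims),(800,300)))
save('scene',cv2.resize(ims[0],(800,600)))
E
```

```text
{'time_s': np.float64(0.0), 'qpos': array([-67.03 ,  18.44 ,  -4.015,  83.175,   1.296,  78.541,  -3.26 ]), 'joint_velocities': array([-0.07 , -0.011, -0.024,  0.032, -0.056, -0.048, -0.028]), 'effort': array([-1.0000e-03, -4.9129e+01, -4.0400e-01, -3.1253e+01, -6.4000e-02,
        4.4000e-02,  0.0000e+00]), 'tool_pos': array([0.245, 0.601, 0.217]), 'tool_rot': array([-176.291,   89.889, -108.452]), 'force': array([-0.086, -0.273, -0.834]), 'wrist_torque': array([-0.031, -0.012, -0.014]), 'grip_width': np.float64(0.087)}
scene {'fx': 425.9895677318205, 'fy': 425.9895677318205, 'cx': 259.5776918466272, 'cy': 183.24211491326065, 'xyz': array([1.17729323, 0.64911618, 1.21132645]), 'attitude': array([-139.13630382,    0.25191612,  134.75438646])}
scene rail 0.97 [259. 210.] [0.615 0.083 0.176] 3979
scene empty_hook 0.49 [276. 198.] [0.585 0.132 0.244] 75
scene gauge 0.7 [161. 194.] [ 0.768 -0.236  0.109] 430
scene gauge 0.61 [217. 151.] [ 0.505 -0.228  0.124] 277
scene gauge 0.52 [229. 168.] [ 0.582 -0.075  0.208] 264
scene empty_tip 0.42 [278. 198.] [0.585 0.132 0.244] 77
scene casting 
[... 571 characters left out ...]
 155.] [0.585 0.124 0.197] 138
side empty_hook 0.19 [294. 213.] [ 0.624 -0.1    0.129] 2738
side used_hook 0.45 [292. 204.] [ 0.607 -0.089  0.192] 136
side gauge 0.84 [354. 263.] [ 0.764 -0.249  0.09 ] 821
side gauge 0.65 [256. 266.] [ 0.493 -0.237  0.107] 683
side gauge 0.62 [280. 210.] [ 0.573 -0.101  0.177] 498
side used_tip 0.62 [273. 205.] [ 0.556 -0.089  0.192] 75
side used_tip 0.58 [268. 142.] [0.581 0.126 0.24 ] 82
side used_tip 0.56 [295. 215.] [ 0.624 -0.093  0.119] 2882
side casting 0.64 [257. 236.] [ 0.509 -0.043  0.029] 645
side caliper 0.65 [202. 230.] [0.344 0.011 0.003] 373
side mug 0.91 [221. 153.] [0.431 0.364 0.053] 685
side pen_cup 0.57 [328. 192.] [0.772 0.074 0.066] 670
```

View pics/scene.png

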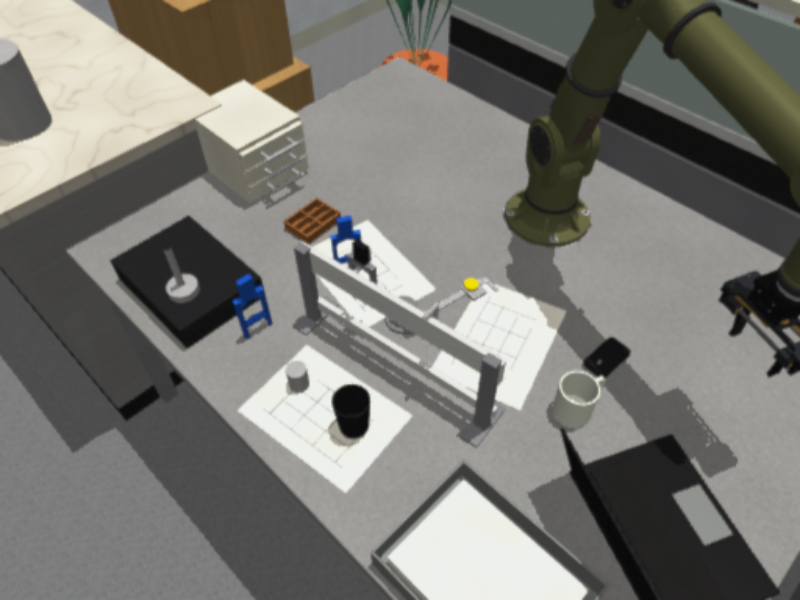

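Run:
```python
from h import *
z=np.load('side.npz'); save('side1',cv2.resize(z['p'][110:310,170:400],(800,696))[:600])
z=np.load('side.npz');save('side1',cv2.resize(z['p'][120:300,170:410],(800,600)))
# rail top surface fit
for n in ['scene','side']:
    z=np.load(n+'.npz');P=z['P'];p=z['p'].astype(int)
    s=(abs(P[...,2]-0.230)<.004)&(P[...,0]>.5)&(P[...,0]<.75)&(abs(P[...,1])<.35)
    q=P[s]; c=q.mean(0); u,sv,vt=np.linalg.svd(q[:,:2]-c[:2],full_matrices=False)
    print(n,len(q),c,vt[0],np.degrees(np.arctan2(vt[0][1],vt[0][0])),np.percentile((q[:,:2]-c[:2])@vt[0],[0,2,98,100]),np.percentile((q[:,:2]-c[:2])@vt[1],[0,5,50,95,100]))
```

```text
scene 586 [0.61267782 0.06968956 0.22903035] [-0.11919593  0.99287075] 96.84569997232765 [-0.26672171 -0.25551237  0.2248871   0.23062779] [-0.07775837 -0.0088747   0.00062956  0.01669061  0.02404154]
side 414 [ 0.61657692 -0.00964508  0.2286903 ] [ 0.12389127 -0.9922958 ] -82.88326726705455 [-0.30462592 -0.29579825  0.18721487  0.19245876] [-0.02436833 -0.01864626 -0.00207177  0.04613333  0.0770446 ]
```

View pics/side1.png

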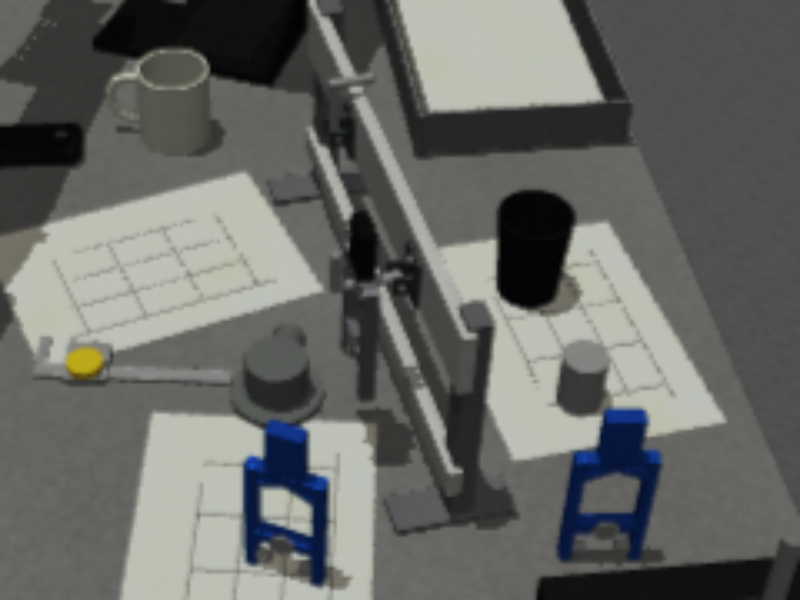

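The only grey gauge is the one with the black grip on the rail hook, at side (280,210) and scene (229,168). The blue look-alikes are at side (256,266) and (354,263), and scene (217,151) and (161,194). The folded hook is at side (273,155). The casting stands below and in front of the used hook. Next I fit the rail frame.

```bash
cat >> h.py <<'E'
def railframe(P,x0=.615):
    s=(abs(P[...,2]-0.229)<.004)&(P[...,0]>.5)&(P[...,0]<.75)&(abs(P[...,1])<.35); q=P[s][:,:2]
    l=cv2.fitLine(q.astype(np.float32),cv2.DIST_HUBER,0,.003,.001).ravel()
    for _ in range(5):
        n=np.array([-l[1],l[0]]); k=abs((q-l[2:])@n)<.010
        l=cv2.fitLine(q[k].astype(np.float32),cv2.DIST_HUBER,0,.003,.001).ravel()
    return l,q[k]
E
python3 - <<'E'
from h import *
for n in ['scene','side']:
    z=np.load(n+'.npz');P=z['P']
    l,q=railframe(P); d=l[:2]*np.sign(l[1]); nx=np.array([d[1],-d[0]])
    t=(q-l[2:])@d; w=(q-l[2:])@nx
    print(n,np.degrees(np.arctan2(-d[0],d[1])),np.percentile(t,[0,1,99,100]),np.percentile(w,[1,5,95,99]))
    mid=l[2:]+d*(t.min()+t.max())/2; c=mid+nx*(np.percentile(w,2)+np.percentile(w,98))/2; print('center',c)
    o=c-nx*.007
    L=np.stack([(P[...,:2]-o)@nx,(P[...,:2]-o)@d,P[...,2]],-1)
    for t_ in [(n,'gauge'),(n,'used_tip'),(n,'empty_tip')]: pass
    # protruding things before the face
    f=(L[...,0]<-.012)&(L[...,0]>-.085)&(abs(L[...,1])<.22)&(L[...,2]>.172)
    h,e=np.histogram(L[f][:,1],bins=np.arange(-.2,.2,.01)); print([(round(a,2),int(b)) for a,b in zip(e,h) if b])
    # folded hook top above rail
    g=(L[...,2]>.2375)&(abs(L[...,1])<.2)&(L[...,0]>-.08)&(L[...,0]<.04)
    for lo,hi in [(-.2,.0),(.0,.2)]:
        q=L[g&(L[...,1]>lo)&(L[...,1]<hi)]
        if len(q): print('top',len(q),np.round(np.percentile(q,[5,50,95],axis=0),4).tolist())
    for lo,hi in [(-.2,.0),(.0,.2)]:
        q=L[f&(L[...,1]>lo)&(L[...,1]<hi)]
        if len(q): print('front',len(q),np.round(np.percentile(q,[5,50,95],axis=0),4).tolist())
E
```

```text
scene 7.4932466 [-0.26681572 -0.25739038  0.22806662  0.23066088] [-0.00875784 -0.00716622  0.00651584  0.00843226]
center [0.61440698 0.05170913]
[(np.float64(-0.17), 11), (np.float64(-0.16), 19), (np.float64(-0.15), 22), (np.float64(-0.14), 46), (np.float64(-0.13), 66), (np.float64(-0.12), 67), (np.float64(-0.11), 23), (np.float64(-0.1), 35), (np.float64(0.07), 3), (np.float64(0.08), 22), (np.float64(0.09), 1)]
top 74 [[-0.0546, -0.1436, 0.24], [-0.0427, -0.1259, 0.252], [-0.0387, -0.1119, 0.2574]]
top 46 [[-0.0194, 0.0783, 0.2429], [0.0008, 0.083, 0.2468], [0.0195, 0.0866, 0.251]]
front 289 [[-0.0553, -0.1574, 0.182], [-0.0421, -0.1234, 0.2075], [-0.0369, -0.095, 0.2551]]
front 26 [[-0.0222, 0.0792, 0.2065], [-0.0155, 0.0847, 0.2305], [-0.0133, 0.0873, 0.2476]]
side 7.434166 [-0.20681761 -0.20435795  0.28603044  0.29083522] [-0.00733346 -0.00615261  0.00673183  0.00875008]
center [0.61129317 0.0458975 ]
[(np.float64(-0.17), 22), (np.float64(-0.16), 40), (np.float64(-0.15), 69), (np.float64(-0.14), 82), (np.float64(-0.13), 103), (np.float64(-0.12), 37), (np.float64(-0.11), 10), (np.float64(-0.1), 8), (np.float64(-0.09), 2), (np.float64(0.06), 4), (np.float64(0.07), 18), (np.float64(0.08), 39), (np.float64(0.09), 8)]
top 75 [[-0.0551, -0.1449, 0.2398], [-0.0489, -0.134, 0.2522], [-0.0408, -0.113, 0.2558]]
top 45 [[-0.0189, 0.0783, 0.24], [0.0007, 0.0825, 0.2441], [0.0197, 0.0878, 0.2478]]
front 373 [[-0.0718, -0.1603, 0.1791], [-0.0505, -0.1349, 0.2042], [-0.0168, -0.1097, 0.2539]]
front 69 [[-0.0221, 0.0701, 0.1826], [-0.017, 0.0823, 0.2051], [-0.0129, 0.0955, 0.2431]]
```

```bash
cat >> h.py <<'E'
A=np.radians(7.46); NX=np.array([np.cos(A),np.sin(A),0]); NY=np.array([-np.sin(A),np.cos(A),0]); NZ=np.array([0,0,1.])
O=np.array([.606,.048,0])
def W(x,y,z): return O+x*NX+y*NY+z*NZ
def L(p): q=np.array(p)-O; return np.stack([q@NX,q@NY,q@NZ],-1)
def plan(*pts):
    o=monitor.get_obs(); T=rot(o['tool_rot']); 
    print('tcp rail',np.round(L(o['tool_pos']),4),'t',round(float(o['time_s']),2),'tool axes in rail\n',np.round(np.stack([NX,NY,NZ])@T,3))
    zl=np.stack([NX,NY])@T[:,2]; 
    for s in (1,-1):
        # turn about tool x so z-> s*NY : x is down
        yl=T[:,1]; a=np.degrees(np.arctan2(-(s*NY)@yl,(s*NY)@T[:,2])); print('turn',s,round(a,2))
    for p in pts: print('delta',np.round((W(*p)-o['tool_pos'])@T,4))
E
python3 - <<'E'
from h import *
print(W(-.015,.083,.25),W(-.047,-.129,.2))
plan((-.015,.083,.35),(-.015,.083,.253))
m=camera_model('wrist');T=rot(monitor.get_obs()['tool_rot']);print((np.array(m['xyz'])-monitor.get_obs()['tool_pos'])@T, T.T@rot(m['attitude']),m['fx'])
E
```

```text
[0.58035074 0.12834996 0.25      ] [ 0.57614641 -0.08601031  0.2       ]
tcp rail [-0.2858  0.5961  0.2181] t 1.1 tool axes in rail
 [[ 0.    -0.869  0.494]
 [ 0.     0.494  0.869]
 [-1.    -0.     0.   ]]
turn 1 -29.62
turn -1 150.38
delta [-0.1319 -0.4891 -0.3122]
delta [-0.0349 -0.489  -0.3122]
[-0.16766198  0.07936264  0.00054916] [[-1.16994742e-04 -2.90620482e-01  9.56838399e-01]
 [ 9.14677114e-04 -9.56838036e-01 -2.90620260e-01]
 [ 9.99999575e-01  8.41197143e-04  3.77768922e-04]] 306.47129273592725
```

Emit:
{"fn": "step_arm", "kwargs": {
  "deltas": [
    [0,-0.04,-0.02,-0.01,0],
    [0,-0.08,-0.06,-0.04,0],
    [0,-0.112,-0.11,-0.07,0],
    [0,-0.112,-0.16,-0.1,-8],
    [0,-0.112,-0.21,-0.135,-16],
    [0,-0.112,-0.26,-0.17,-24],
    [0,-0.112,-0.31,-0.2,-29.6],
    [0,-0.112,-0.36,-0.23,-29.6],
    [0,-0.112,-0.41,-0.26,-29.6],
    [0,-0.112,-0.45,-0.29,-29.6],
    [0,-0.112,-0.489,-0.312,-29.6],
    [0,-0.112,-0.489,-0.312,-29.6]
  ],
  "newtons": 20
}}

```text
time_s: 2.6
tool_pos: [0.5821, 0.1236, 0.3299]
tool_rot: [-170.1, 89.9, -73.1]
force: [-0.7, -0.0, 0.2]
grip_width: 0.0432
```

```bash
cat >> h.py <<'E'
def wl(n):
    m,p,d=cam('wrist'); P=cloud(m,d); np.savez('w',p=p,d=d,P=P); save(n,p); return m,p,d,L(P)
def st(n,q): print(n,len(q),np.round(np.percentile(q,[3,50,97],axis=0),4).tolist() if len(q) else '')
E
python3 - <<'E'
from h import *
m,p,d,Q=wl('w1'); plan()
s=(d>0)&(abs(Q[...,1]-.083)<.06)
top=s&(abs(Q[...,2]-.230)<.003)&(abs(Q[...,0]-.007)<.03); st('railtop',Q[top])
g=s&(Q[...,2]>.237)&(Q[...,2]<.265)&(abs(Q[...,0])<.05); st('bar',Q[g])
for r in regions_of('wrist','empty_hook')[:2]: print(r['p'],r['pixel']); st('hook',Q[r['pixels']&(d>0)])
E
```

```text
tcp rail [-0.0146  0.0813  0.3299] t 2.65 tool axes in rail
 [[-0.    -1.     0.004]
 [-0.     0.004  1.   ]
 [-1.     0.    -0.   ]]
turn 1 -0.24
turn -1 179.76
railtop 1756 [[0.0007, 0.0264, 0.2279], [0.0067, 0.0795, 0.2309], [0.0137, 0.1397, 0.2322]]
bar 540 [[-0.0205, 0.0804, 0.2436], [-0.0016, 0.0847, 0.2505], [0.0198, 0.0891, 0.2526]]
0.57 [266.9, 186.8]
hook 1191 [[-0.0207, 0.0684, 0.1705], [-0.0034, 0.0841, 0.2157], [0.018, 0.1009, 0.2522]]
```

View pics/w1.png

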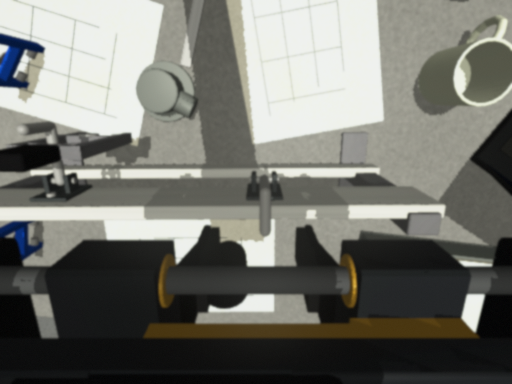

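View: folded hook at (265,205), the grey gauge with its black grip on the used hook at (60,150), casting at (165,90), and the area around the bend clear.

Emit:
{"fn": "step_arm", "kwargs": {
  "deltas": [
    [0,0.03,0,0.0035,0],
    [0,0.06,0,0.0035,0],
    [0,0.077,0,0.0035,0],
    [0,0.077,0,0.0035,0],
    [-1,0.077,0,0.0035,0],
    [-1,0.077,0,0.0035,0],
    [-1,0.077,0,0.0035,0],
    [-1,0.077,0,0.0035,0],
    [-1,0.077,0,0.0035,0]
  ],
  "newtons": 20
}}

```text
time_s: 3.82
tool_pos: [0.58, 0.132, 0.2532]
tool_rot: [-71.0, 90.0, 26.4]
force: [-0.3, -0.1, 0.4]
grip_width: 0.0034
```

Run:
```python
from h import *
m,p,d,Q=wl('w2'); plan(); print(monitor.get_obs()['grip_width'],monitor.get_obs()['force'])
s=(d>0)&(abs(Q[...,1]-.083)<.06)
g=s&(Q[...,2]>.2)&(Q[...,2]<.30)&(abs(Q[...,0])<.08)&(abs(Q[...,1]-.085)<.012); st('bar',Q[g])
save('w2c',cv2.resize(p[90:300,140:390],(750,630))[:600])
```

```text
tcp rail [-0.0149  0.0867  0.2531] t 3.88 tool axes in rail
 [[ 0. -1.  0.]
 [ 0.  0.  1.]
 [-1. -0.  0.]]
turn 1 -0.02
turn -1 179.98
0.0024215670381323383 [-0.5860043  -0.30372066  1.24259798]
bar 2004 [[-0.0257, 0.076, 0.2004], [-0.0237, 0.0862, 0.2691], [-0.0013, 0.0962, 0.2982]]
```

View pics/w2c.png

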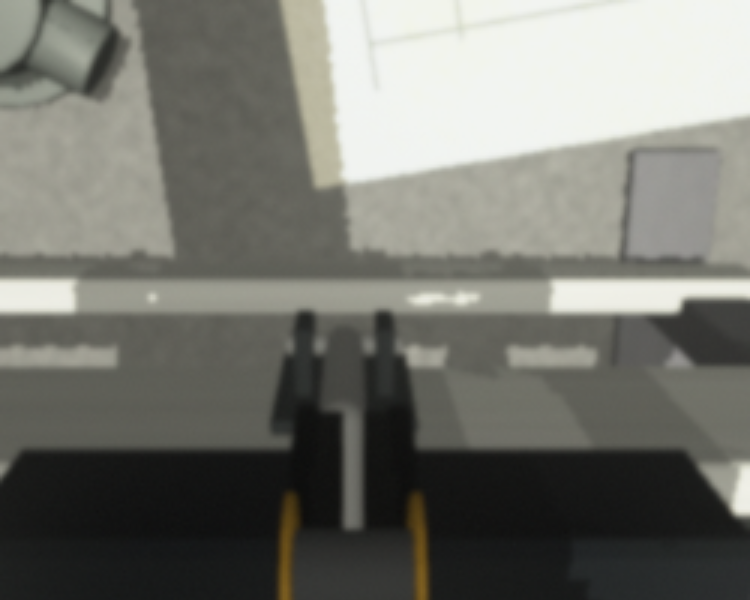

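Run:
```python
from h import *
ims=[]
for n in ['scene','side']:
    m,p,d=cam(n); Q=L(cloud(m,d)); u,v=map(int,proj(m,W(-.015,.085,.24)))
    print(n,u,v)
    s=(d>0)&(abs(Q[...,1]-.085)<.05)&(Q[...,2]>.225)&(Q[...,2]<.26)&(abs(Q[...,0])<.1); g=s&(Q[...,2]>.236);st(n,Q[g])
    ims.append(cv2.resize(p[v-50:v+50,u-35:u+35],(399,570),interpolation=cv2.INTER_CUBIC))
save('c3',np.hstack(ims)); print(monitor.get_obs()['grip_width'])
```

```text
scene 278 196
scene 45 [[-0.0144, 0.0805, 0.2427], [0.0036, 0.0861, 0.248], [0.0225, 0.0943, 0.2588]]
side 270 144
side 58 [[-0.027, 0.0734, 0.2377], [-0.0077, 0.0783, 0.2455], [0.0186, 0.0867, 0.2591]]
0.0011001528623331347
```

View pics/c3.png

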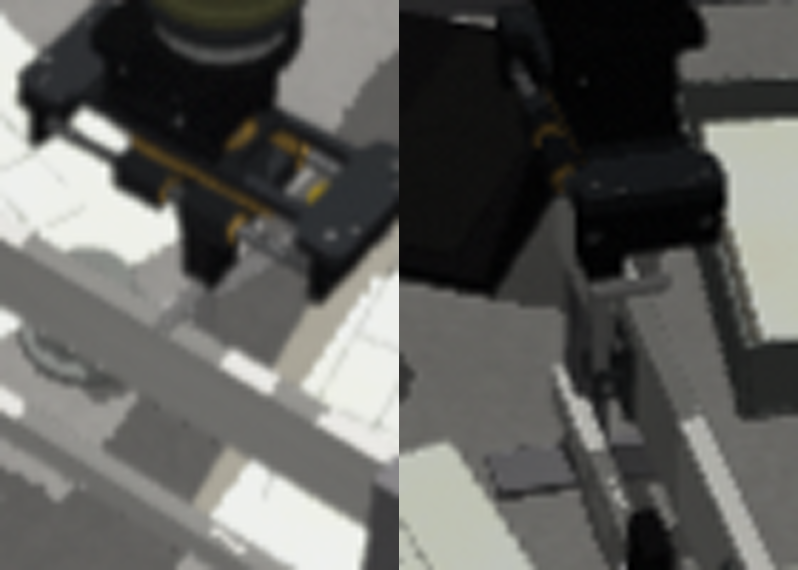

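Run:
```python
from h import *
z=np.load('w.npz');Q=L(z['P']);d=z['d']
for u in range(236,282,4):
    c=[(v,*np.round(1000*Q[v,u]).astype(int)) for v in range(192,256,6) if d[v,u]>0]
    print(u,c)
```

```text
236 [(192, np.int64(13), np.int64(61), np.int64(70)), (198, np.int64(43), np.int64(56), np.int64(0)), (204, np.int64(-15), np.int64(70), np.int64(194)), (210, np.int64(-3), np.int64(69), np.int64(175)), (216, np.int64(-3), np.int64(70), np.int64(189)), (222, np.int64(-3), np.int64(71), np.int64(202)), (228, np.int64(-3), np.int64(71), np.int64(212)), (234, np.int64(0), np.int64(72), np.int64(216)), (240, np.int64(-52), np.int64(80), np.int64(334)), (246, np.int64(-51), np.int64(81), np.int64(337)), (252, np.int64(-49), np.int64(81), np.int64(337))]
240 [(192, np.int64(13), np.int64(66), np.int64(70)), (198, np.int64(-21), np.int64(74), np.int64(197)), (204, np.int64(-17), np.int64(74), np.int64(200)), (210, np.int64(-12), np.int64(74), np.int64(200)), (216, np.int64(-7), np.int64(74), np.int64(200)), (222, np.int64(-2), np.int64(74), np.int64(200)), (228, np.int64(-25), np.int64(77), np.int64(263)), (234, np.int64(-25), np.int64(78), np.int64(271)), (240, np.int64(-26), np.int64(78), np.int64(280)), (246, np.int64(-26), np.int64(79), np.int64(286)), (252, np.int64(-25), np.int64(79),
[... 4916 characters left out ...]
p.int64(-25), np.int64(97), np.int64(278)), (246, np.int64(-25), np.int64(96), np.int64(286)), (252, np.int64(-25), np.int64(96), np.int64(290))]
280 [(192, np.int64(12), np.int64(114), np.int64(73)), (198, np.int64(43), np.int64(120), np.int64(1)), (204, np.int64(52), np.int64(120), np.int64(2)), (210, np.int64(61), np.int64(120), np.int64(2)), (216, np.int64(1), np.int64(106), np.int64(179)), (222, np.int64(1), np.int64(105), np.int64(192)), (228, np.int64(1), np.int64(104), np.int64(204)), (234, np.int64(1), np.int64(104), np.int64(215)), (240, np.int64(-52), np.int64(94), np.int64(335)), (246, np.int64(-52), np.int64(94), np.int64(338)), (252, np.int64(-51), np.int64(94), np.int64(339))]
```

The wrist depth puts the fingertips at about z 0.257, above the bar, so the pinch missed it. I'll open and go lower.

Emit:
{"fn": "step_arm", "kwargs": {
  "deltas": [
    [0,0,0,0,0],
    [0,0,0.002,-0.001,0],
    [0,0,0.002,-0.001,0],
    [0,0.009,0.002,-0.001,0],
    [0,0.018,0.002,-0.001,0],
    [0,0.018,0.002,-0.001,0],
    [-1,0.018,0.002,-0.001,0],
    [-1,0.018,0.002,-0.001,0],
    [-1,0.018,0.002,-0.001,0],
    [-1,0.018,0.002,-0.001,0],
    [-1,0.018,0.002,-0.001,0]
  ],
  "newtons": 20
}}

```text
time_s: 5.35
tool_pos: [0.5784, 0.1295, 0.2352]
tool_rot: [-169.7, 89.9, -72.3]
force: [-0.3, -3.0, 0.1]
grip_width: 0.009
```

Run:
```python
from h import *
m,p,d,Q=wl('w4'); plan(); print(monitor.get_obs()['grip_width'],monitor.get_obs()['force'])
for u in (240,246,268,274):
    print(u,[(v,*map(int,1000*Q[v,u])) for v in range(206,250,4) if d[v,u]>0])
```

```text
tcp rail [-0.0168  0.0844  0.2352] t 5.4 tool axes in rail
 [[ 0.    -1.     0.002]
 [-0.001  0.002  1.   ]
 [-1.    -0.    -0.001]]
turn 1 -0.09
turn -1 179.91
0.009273182988631735 [ 0.58064128 -3.1948985   0.99310496]
240 [(206, -20, 71, 190), (210, -21, 72, 200), (214, -18, 72, 200), (222, -11, 72, 199), (226, -27, 75, 243), (230, -27, 75, 248), (234, -26, 75, 252), (238, -26, 75, 256), (242, -26, 76, 261), (246, -26, 76, 266)]
246 [(206, -20, 76, 191), (210, -20, 76, 198), (214, -17, 76, 197), (218, -14, 76, 198), (222, -11, 76, 199), (226, -8, 76, 200), (230, -25, 78, 244), (234, -25, 78, 250), (238, -25, 78, 255), (242, -25, 78, 259), (246, -25, 79, 264)]
268 [(206, 47, 99, 0), (210, -15, 92, 184), (214, -15, 92, 194), (218, -12, 92, 193), (222, -6, 92, 186), (226, -2, 92, 186), (230, -25, 90, 245), (234, -26, 90, 251), (238, -25, 90, 255), (242, -26, 90, 261), (246, -25, 90, 265)]
274 [(206, -21, 96, 192), (210, -20, 96, 198), (214, -17, 96, 199), (218, -14, 96, 199), (222, -11, 96, 200), (226, -27, 94, 243), (230, -26, 94, 245), (234, -26, 93, 251), (238, -25, 93, 255), (242, -26, 93, 261), (246, -25, 93, 264)]
```

Emit:
{"fn": "step_arm", "kwargs": {
  "deltas": [
    [-1,0,0.005,0,0],
    [-1,0,0.0096,0,0],
    [-1,0.0006,0.0185,0,0],
    [-1,0.0034,0.027,0,0],
    [-1,0.0076,0.0345,0,0],
    [-1,0.013,0.041,0,0],
    [-1,0.0195,0.0465,0,0],
    [-1,0.027,0.0505,0,0],
    [-1,0.035,0.053,0,0],
    [-1,0.042,0.0535,0,0],
    [-1,0.042,0.0535,0,0]
  ]
}}

```text
time_s: 6.78
tool_pos: [0.5226, 0.1223, 0.192]
tool_rot: [105.4, 89.7, -157.3]
force: [-4.0, -6.1, 1.8]
grip_width: 0.0095
```

Run:
```python
from h import *
m,p,d,Q=wl('w5'); plan(); print(monitor.get_obs()['grip_width'],monitor.get_obs()['force'])
m2,p2,d2=cam('side'); u,v=map(int,proj(m2,W(-.05,.085,.2)))
save('c5',np.hstack([cv2.resize(p[140:280,190:330],(400,400)),cv2.resize(p2[v-40:v+40,u-40:u+40],(400,400))]))
Q2=L(cloud(m2,d2));
for nm,q,dd in (('w',Q,d),('s',Q2,d2)):
    g=(dd>0)&(abs(q[...,1]-.085)<.009)&(q[...,2]>.175)&(q[...,2]<.24)&(q[...,0]<-.03)&(q[...,0]>-.085); st(nm,q[g])
```

```text
tcp rail [-0.073   0.0845  0.192 ] t 6.83 tool axes in rail
 [[-0.006 -1.     0.001]
 [-0.002  0.001  1.   ]
 [-1.     0.006 -0.002]]
turn 1 -0.07
turn -1 179.93
0.009208758192024545 [-3.97474989 -5.79794141  2.47131028]
w 1325 [[-0.0823, 0.0766, 0.1992], [-0.0803, 0.0848, 0.2177], [-0.0616, 0.0935, 0.2392]]
s 21 [[-0.0581, 0.0764, 0.1884], [-0.0437, 0.08, 0.1936], [-0.0325, 0.083, 0.1976]]
```

View pics/c5.png

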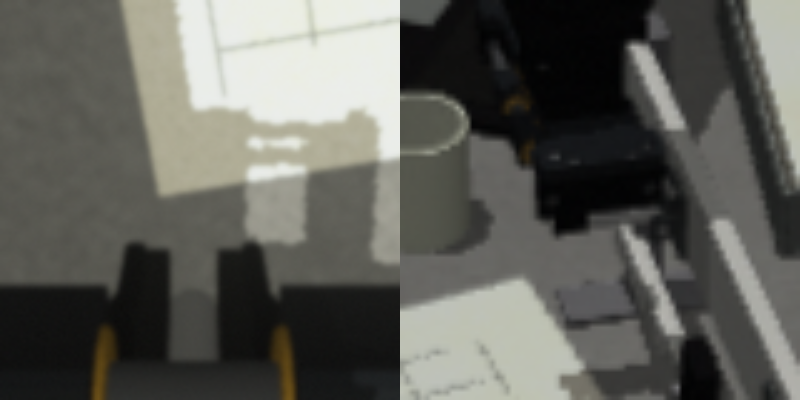

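Emit:
{"fn": "step_arm", "kwargs": {
  "deltas": [
    [-0.5,0,0,0,0],
    [-0.5,0,0,0,0],
    [-0.5,-0.02,0,0,0],
    [-0.5,-0.06,0,0,0],
    [-0.5,-0.1,0,0,0],
    [-0.5,-0.1,0,0,0]
  ]
}}

```text
time_s: 7.62
tool_pos: [0.5266, 0.1256, 0.2967]
tool_rot: [-66.7, 89.6, 30.8]
force: [-0.5, -0.6, 0.2]
grip_width: 0.0219
```

Run:
```python
from h import *
m,p,d,Q=wl('w6'); plan(); print(monitor.get_obs()['grip_width'],monitor.get_obs()['force'])
m2,p2,d2=cam('side');Q2=L(cloud(m2,d2));m3,p3,d3=cam('scene');Q3=L(cloud(m3,d3))
for nm,q,dd in (('w',Q,d),('s',Q2,d2),('sc',Q3,d3)):
    b=(dd>0)&(abs(q[...,1]-.085)<.009)&(q[...,2]>.175)&(q[...,2]<.245)&(q[...,0]>-.09)
    for lo,hi in ((-.085,-.06),(-.058,-.045),(-.045,-.03)):
        st((nm,lo),q[b&(q[...,0]>lo)&(q[...,0]<hi)])
```

```text
tcp rail [-0.0697  0.0869  0.2944] t 7.67 tool axes in rail
 [[ 0.003 -1.    -0.001]
 [ 0.002 -0.001  1.   ]
 [-1.    -0.003  0.002]]
turn 1 0.05
turn -1 -179.95
0.021650751123772845 [-0.82990537  0.26481472 -0.79482628]
('w', -0.085) 321 [[-0.0729, 0.0803, 0.2015], [-0.0683, 0.0849, 0.2273], [-0.0612, 0.0891, 0.2389]]
('w', -0.058) 4 [[-0.0456, 0.0802, 0.1975], [-0.0453, 0.0847, 0.1985], [-0.0451, 0.0893, 0.1995]]
('w', -0.045) 150 [[-0.0442, 0.08, 0.1953], [-0.0375, 0.0847, 0.1988], [-0.0306, 0.0894, 0.2008]]
('s', -0.085) 38 [[-0.0758, 0.0767, 0.1937], [-0.0681, 0.0797, 0.214], [-0.0619, 0.0859, 0.2343]]
('s', -0.058) 11 [[-0.057, 0.0763, 0.1918], [-0.0518, 0.0797, 0.1948], [-0.0463, 0.0853, 0.1983]]
('s', -0.045) 15 [[-0.0439, 0.0776, 0.1882], [-0.0375, 0.0793, 0.192], [-0.031, 0.0829, 0.1973]]
('sc', -0.085) 27 [[-0.0664, 0.0809, 0.1974], [-0.0629, 0.0867, 0.2142], [-0.0601, 0.0893, 0.2372]]
('sc', -0.058) 13 [[-0.0572, 0.0804, 0.1929], [-0.0517, 0.0849, 0.1975], [-0.0459, 0.0886, 0.1985]]
('sc', -0.045) 14 [[-0.0445, 0.0813, 0.1917], [-0.0376, 0.0858, 0.1964], [-0.0308, 0.0894, 0.1993]]
```

Emit:
{"fn": "step_arm", "kwargs": {
  "deltas": [
    [-1,0,0,-0.002,0],
    [-1,0,0,-0.002,0],
    [-1,0.015,0,-0.002,0],
    [-1,0.03,0,-0.002,0],
    [-1,0.037,0,-0.002,0],
    [-1,0.037,0,-0.002,0]
  ]
}}

```text
time_s: 8.52
tool_pos: [0.5248, 0.1218, 0.2551]
tool_rot: [101.9, 89.9, -160.7]
force: [-0.1, -0.1, -0.5]
grip_width: 0.0005
```

Emit:
{"fn": "step_arm", "kwargs": {
  "deltas": [
    [-1,0.004,0,0,0],
    [-1,0.008,0,0,0],
    [-1,0.008,0,0,0]
  ]
}}

```text
time_s: 8.9
tool_pos: [0.5252, 0.1219, 0.2478]
tool_rot: [95.7, 90.0, -166.9]
force: [-0.9, -1.2, 0.6]
grip_width: 0.0007
```

Emit:
{"fn": "step_arm", "kwargs": {
  "deltas": [
    [-1,0.004,0,0,0],
    [-1,0.008,0,0,0],
    [-1,0.008,0,0,0]
  ]
}}

```text
time_s: 9.28
tool_pos: [0.5251, 0.1218, 0.2396]
tool_rot: [102.3, 90.0, -160.3]
force: [0.3, -0.7, -0.6]
grip_width: 0.0006
```

Emit:
{"fn": "step_arm", "kwargs": {
  "deltas": [
    [-1,0.004,0,0,0],
    [-1,0.008,0,0,0],
    [-1,0.008,0,0,0]
  ]
}}

```text
time_s: 9.65
tool_pos: [0.525, 0.1219, 0.2319]
tool_rot: [81.7, 90.0, 179.2]
force: [-0.5, -0.1, 0.7]
grip_width: 0.0008
```

Emit:
{"fn": "step_arm", "kwargs": {
  "deltas": [
    [-1,0.003,0,0,0],
    [-1,0.006,0,0,0],
    [-1,0.006,0,0,0]
  ]
}}

```text
time_s: 10.02
tool_pos: [0.5252, 0.1219, 0.2257]
tool_rot: [102.7, 90.0, -159.9]
force: [-1.9, 0.4, 1.1]
grip_width: 0.0006
```

Emit:
{"fn": "step_arm", "kwargs": {
  "deltas": [
    [-1,0.002,0,0,0],
    [-1,0.004,0,0,0],
    [-1,0.004,0,0,0]
  ]
}}

```text
time_s: 10.4
tool_pos: [0.5255, 0.122, 0.2247]
tool_rot: [-56.9, 89.9, 40.6]
force: [-7.2, -1.0, 13.8]
grip_width: 0.0004
```

Run:
```python
from h import *
m2,p2,d2=cam('side');Q2=L(cloud(m2,d2));m3,p3,d3=cam('scene');Q3=L(cloud(m3,d3));m,p,d,Q=wl('w7');plan();print(monitor.get_obs()['force'])
for nm,q,dd in (('s',Q2,d2),('sc',Q3,d3),('w',Q,d)):
    b=(dd>0)&(abs(q[...,1]-.085)<.009)&(q[...,2]>.175)&(q[...,2]<.245)&(q[...,0]>-.09)
    for lo,hi in ((-.085,-.06),(-.058,-.045),(-.045,-.03)):
        st((nm,lo),q[b&(q[...,0]>lo)&(q[...,0]<hi)])
u,v=map(int,proj(m2,W(-.05,.085,.2)));u3,v3=map(int,proj(m3,W(-.05,.085,.2)))
save('c7',np.hstack([cv2.resize(p3[v3-30:v3+30,u3-30:u3+30],(400,400)),cv2.resize(p2[v-30:v+30,u-30:u+30],(400,400))]))
```

```text
tcp rail [-0.0701  0.0838  0.2247] t 10.55 tool axes in rail
 [[ 0.002 -1.     0.   ]
 [ 0.001  0.     1.   ]
 [-1.    -0.002  0.001]]
turn 1 -0.02
turn -1 179.98
[-6.46822199 -0.77109858 13.79218032]
('s', -0.085) 36 [[-0.0761, 0.0761, 0.1828], [-0.0702, 0.0788, 0.1987], [-0.0604, 0.0841, 0.2273]]
('s', -0.058) 14 [[-0.0574, 0.0766, 0.184], [-0.052, 0.0797, 0.1883], [-0.0459, 0.0873, 0.1927]]
('s', -0.045) 10 [[-0.0437, 0.0783, 0.1873], [-0.0379, 0.0813, 0.1894], [-0.0305, 0.0843, 0.1914]]
('sc', -0.085) 50 [[-0.079, 0.0787, 0.1874], [-0.0655, 0.0867, 0.216], [-0.0602, 0.0934, 0.2438]]
('sc', -0.058) 13 [[-0.0578, 0.0781, 0.1886], [-0.0519, 0.0857, 0.191], [-0.0462, 0.0884, 0.2243]]
('sc', -0.045) 12 [[-0.0429, 0.082, 0.188], [-0.0365, 0.0855, 0.1922], [-0.0306, 0.0879, 0.1936]]
('w', -0.085) 566 [[-0.0811, 0.0769, 0.1926], [-0.0791, 0.0846, 0.2335], [-0.0717, 0.0925, 0.2445]]
('w', -0.058) 0 
('w', -0.045) 0
```

View pics/c7.png

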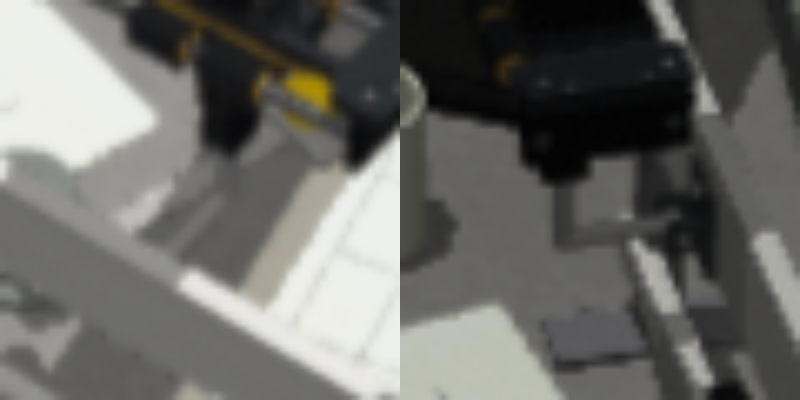

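The hook is level against its stop (13.8 N). That contact also shows the fingertips are about 5 mm behind the nominal TCP, so I allow a 24 mm offset. Next is the gauge.

Emit:
{"fn": "step_arm", "kwargs": {
  "deltas": [
    [-1,-0.03,0,0,0],
    [-1,-0.07,0,0,0],
    [0.5,-0.105,0,0,0],
    [0.5,-0.105,-0.008,-0.05,0],
    [0.5,-0.105,-0.015,-0.1,0],
    [0.5,-0.105,-0.023,-0.15,0],
    [0.5,-0.105,-0.023,-0.19,0],
    [0.5,-0.105,-0.023,-0.212,0],
    [0.5,-0.105,-0.023,-0.212,0]
  ]
}}

```text
time_s: 11.68
tool_pos: [0.5756, -0.0878, 0.3266]
tool_rot: [179.0, 89.9, -83.8]
force: [0.3, 0.7, -0.3]
grip_width: 0.0609
```

Run:
```python
from h import *
m,p,d,Q=wl('w8'); plan(); print(monitor.get_obs()['grip_width'],monitor.get_obs()['force'])
b=(d>0)&(abs(Q[...,1]+.13)<.06)&(Q[...,0]>-.09)&(Q[...,0]<-.02)
st('griptop',Q[b&(Q[...,2]>.246)&(Q[...,2]<.262)])
st('shoulder',Q[b&(Q[...,2]>.198)&(Q[...,2]<.212)])
st('tip',Q[b&(Q[...,2]>.2)&(Q[...,2]<.235)&(Q[...,0]<-.06)])
t=b&(Q[...,2]>.246)&(Q[...,2]<.262); print(cv2.minAreaRect((Q[t][:,:2]*1000).astype(np.float32)))
m2,p2,d2=cam('side');Q2=L(cloud(m2,d2));b=(d2>0)&(abs(Q2[...,0]+.04)<.06);st('leg?',Q2[b&(Q2[...,1]<-.08)&(Q2[...,1]>-.18)&(Q2[...,2]>.17)&(Q2[...,2]<.235)&(Q2[...,0]<-.06)])
```

```text
tcp rail [-0.0473 -0.1285  0.3266] t 11.72 tool axes in rail
 [[ 0.    -1.     0.002]
 [ 0.     0.002  1.   ]
 [-1.    -0.     0.   ]]
turn 1 -0.1
turn -1 179.9
0.06272027616065619 [-0.21502931  1.42892965  0.58929508]
griptop 867 [[-0.0543, -0.1413, 0.2482], [-0.0483, -0.1258, 0.2572], [-0.0393, -0.1102, 0.2588]]
shoulder 642 [[-0.0719, -0.1591, 0.1993], [-0.0492, -0.1279, 0.2074], [-0.0404, -0.092, 0.2098]]
tip 148 [[-0.0743, -0.1298, 0.2025], [-0.0719, -0.1255, 0.2284], [-0.0659, -0.121, 0.2314]]
((-46.30083465576172, -125.47566223144531), (33.85149383544922, 16.462390899658203), 89.092529296875)
leg? 56 [[-0.0765, -0.1365, 0.1867], [-0.0709, -0.1302, 0.2041], [-0.0619, -0.1254, 0.2261]]
```

View pics/w8.png

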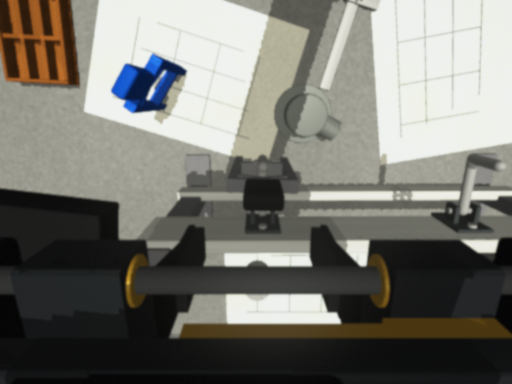

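The black grip is at (263,195) and the tip at (263,160). The used hook and gauge are squarely aligned between the fingers, and the empty hook is level at (470,180).

Emit:
{"fn": "step_arm", "kwargs": {
  "deltas": [
    [0.5,0.03,-0.001,0.003,0],
    [0.5,0.06,-0.001,0.003,0],
    [0.5,0.085,-0.001,0.003,0],
    [0.5,0.095,-0.001,0.003,0],
    [0.5,0.105,-0.001,0.003,0],
    [0.5,0.105,-0.001,0.003,0]
  ],
  "newtons": 35
}}

```text
time_s: 12.52
tool_pos: [0.5762, -0.0818, 0.222]
tool_rot: [30.4, 90.0, 127.9]
force: [0.3, 0.0, 0.5]
grip_width: 0.0653
```

Emit:
{"fn": "step_arm", "kwargs": {
  "deltas": [
    [0.5,0.006,0,0,0],
    [0.5,0.011,0,0,0],
    [-1,0.011,0,0,0],
    [-1,0.011,0,0,0],
    [-1,0.011,0,0,0],
    [-1,0.011,0,0,0],
    [-1,0.011,0,0,0]
  ]
}}

```text
time_s: 13.4
tool_pos: [0.5764, -0.0827, 0.2113]
tool_rot: [-130.3, 89.9, -32.8]
force: [0.3, -1.1, 0.4]
grip_width: 0.0338
```

Emit:
{"fn": "step_arm", "kwargs": {
  "deltas": [
    [-1,-0.005,0,0,0],
    [-1,-0.012,0,0,0],
    [-1,-0.024,0,0,0],
    [-1,-0.036,0,0,0],
    [-1,-0.047,0,0,0],
    [-1,-0.047,0,0,0],
    [-1,-0.047,0,0,0]
  ]
}}

```text
time_s: 14.28
tool_pos: [0.576, -0.0822, 0.2578]
tool_rot: [66.2, 90.0, 163.6]
force: [0.8, 0.3, -3.6]
grip_width: 0.0341
```

Run:
```python
from h import *
m,p,d,Q=wl('w9'); plan(); o=monitor.get_obs();print(o['grip_width'],o['force'])
m2,p2,d2=cam('side');Q2=L(cloud(m2,d2));u,v=map(int,proj(m2,W(-.05,-.125,.21)))
b=(d2>0)&(abs(Q2[...,1]+.13)<.05)&(Q2[...,0]<-.02)&(Q2[...,0]>-.09);st('gauge',Q2[b&(Q2[...,2]>.1)&(Q2[...,2]<.25)])
save('c9',cv2.resize(p2[v-45:v+45,u-45:u+45],(540,540)))
```

```text
tcp rail [-0.0468 -0.1252  0.2576] t 14.32 tool axes in rail
 [[-0.001 -1.     0.   ]
 [ 0.     0.     1.   ]
 [-1.     0.001  0.   ]]
turn 1 -0.02
turn -1 179.98
0.033996127128385435 [-0.13056992  0.09335601 -3.72852337]
gauge 435 [[-0.0742, -0.1642, 0.1327], [-0.0531, -0.1397, 0.1917], [-0.0231, -0.0971, 0.2488]]
```

View pics/c9.png

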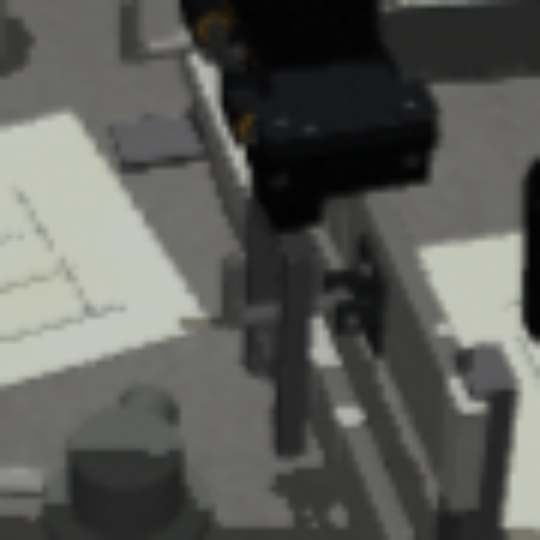

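Emit:
{"fn": "step_arm", "kwargs": {
  "deltas": [
    [-1,0,0.015,0,0],
    [-1,0,0.03,0,0],
    [-1,0,0.045,0,0],
    [-1,0,0.06,0,0],
    [-1,0,0.066,0.02,0],
    [-1,0,0.066,0.05,0],
    [-1,0,0.066,0.09,0],
    [-1,0,0.066,0.13,0],
    [-1,0,0.066,0.17,0],
    [-1,0,0.066,0.2,0],
    [-1,0,0.066,0.21,0],
    [-1,0,0.066,0.21,0]
  ]
}}

```text
time_s: 15.88
tool_pos: [0.4834, 0.1169, 0.2582]
tool_rot: [-151.2, 90.0, -53.8]
force: [-0.5, -0.8, -3.6]
grip_width: 0.0338
```

Run:
```python
from h import *
m2,p2,d2=cam('side');Q2=L(cloud(m2,d2));plan((-.045,.085,.2577)); o=monitor.get_obs();print(o['grip_width'],o['force'])
b=(d2>0)&(abs(Q2[...,1]-.08)<.05)&(Q2[...,0]<-.085)&(Q2[...,0]>-.15);st('gauge',Q2[b&(Q2[...,2]>.1)&(Q2[...,2]<.25)])
b=(d2>0)&(abs(Q2[...,1]+.13)<.03)&(Q2[...,0]<-.03)&(Q2[...,0]>-.1)&(Q2[...,2]>.17);st('used arm',Q2[b])
m,p,d,Q=wl('w10');st('empty tip',Q[(d>0)&(abs(Q[...,1]-.085)<.02)&(abs(Q[...,0]+.068)<.012)&(Q[...,2]<.24)&(Q[...,2]>.195)])
u,v=map(int,proj(m2,W(-.08,.085,.2)));save('c10',np.hstack([cv2.resize(p2[v-40:v+40,u-40:u+40],(400,400)),cv2.resize(p[100:300,160:360],(400,400))]))
```

```text
tcp rail [-0.1125  0.0832  0.2582] t 15.93 tool axes in rail
 [[ 0.    -1.     0.002]
 [-0.001  0.002  1.   ]
 [-1.    -0.    -0.001]]
turn 1 -0.09
turn -1 179.91
delta [ 0.0005 -0.0675  0.0019]
0.03362252981973452 [ 0.11872966 -0.92078094 -3.01389462]
gauge 260 [[-0.1229, 0.0435, 0.1307], [-0.118, 0.0506, 0.1846], [-0.1087, 0.1107, 0.2484]]
used arm 91 [[-0.0764, -0.1359, 0.1828], [-0.0674, -0.1301, 0.1932], [-0.0335, -0.1251, 0.226]]
empty tip 0
```

View pics/c10.png

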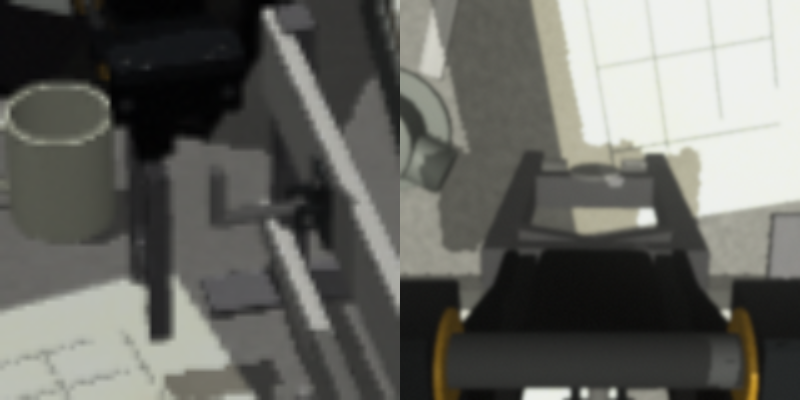

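The gauge hangs straight in front of the level hook, with the hook tip at window height. Sliding it on.

Emit:
{"fn": "step_arm", "kwargs": {
  "deltas": [
    [-1,0,0,0.0018,0],
    [-1,0,-0.012,0.0018,0],
    [-1,0,-0.025,0.0018,0],
    [-1,0,-0.038,0.0018,0],
    [-1,0,-0.052,0.0018,0],
    [-1,0,-0.066,0.0018,0],
    [-1,0,-0.067,0.0018,0],
    [-1,0,-0.067,0.0018,0]
  ]
}}

```text
time_s: 16.98
tool_pos: [0.5495, 0.1278, 0.2579]
tool_rot: [98.1, 90.0, -164.5]
force: [0.1, 0.5, -3.9]
grip_width: 0.0337
```

Emit:
{"fn": "step_arm", "kwargs": {
  "deltas": [
    [-1,0.01,0,0,0],
    [-1,0.02,0,0,0],
    [-1,0.03,0,0,0],
    [-1,0.038,0,0,0],
    [-1,0.042,0,0,0],
    [-1,0.042,0,0,0]
  ]
}}

```text
time_s: 17.73
tool_pos: [0.5496, 0.1279, 0.2158]
tool_rot: [100.0, 90.0, -162.6]
force: [-0.2, 0.3, -3.4]
grip_width: 0.0335
```

Emit:
{"fn": "step_arm", "kwargs": {
  "deltas": [
    [-1,0.002,0,0,0],
    [-1,0.0045,0,0,0],
    [-1,0.0045,0,0,0]
  ]
}}

```text
time_s: 18.1
tool_pos: [0.55, 0.128, 0.2122]
tool_rot: [-73.3, 89.9, 24.1]
force: [-0.8, -0.1, -0.9]
grip_width: 0.0338
```

Run:
```python
from h import *
m2,p2,d2=cam('side');Q2=L(cloud(m2,d2));plan(); o=monitor.get_obs();print(o['grip_width'],o['force'])
u,v=map(int,proj(m2,W(-.05,.085,.18)));save('c11',cv2.resize(p2[v-40:v+40,u-40:u+40],(480,480)))
```

```text
tcp rail [-0.0451  0.0866  0.2122] t 18.15 tool axes in rail
 [[ 0.001 -1.     0.   ]
 [ 0.     0.     1.   ]
 [-1.    -0.001  0.   ]]
turn 1 -0.02
turn -1 179.98
0.033616505980832545 [ 0.572772   -0.24541915 -0.45891782]
```

View pics/c11.png

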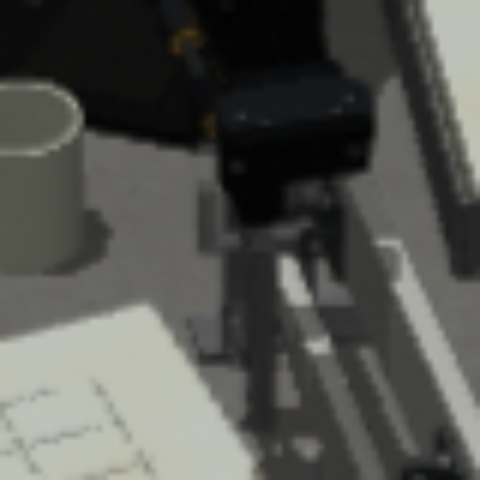

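Emit:
{"fn": "step_arm", "kwargs": {
  "deltas": [
    [-1,0.0007,0,0,0],
    [-0.1,0.0007,0,0,0],
    [0.1,0.0007,0,0,0],
    [0.4,0.0007,0,0,0],
    [0.4,0.0007,0,0,0],
    [0.4,-0.015,0,0,0],
    [0.4,-0.04,0,0,0],
    [0.4,-0.08,0,0,0],
    [0.4,-0.12,0,0,0],
    [0.4,-0.12,0,0,0]
  ]
}}

```text
time_s: 19.4
tool_pos: [0.5516, 0.1281, 0.3366]
tool_rot: [-79.0, 89.5, 18.5]
force: [1.2, -0.6, -1.0]
grip_width: 0.0608
```

Run:
```python
from h import *
m,p,d,Q=wl('w12'); plan((-.07,-.1256,.35)); o=monitor.get_obs();print(o['grip_width'],o['force'])
b=(d>0)&(abs(Q[...,1]-.085)<.06)&(Q[...,0]>-.09)&(Q[...,0]<-.02)
t=b&(Q[...,2]>.246)&(Q[...,2]<.266);st('griptop',Q[t]); print(cv2.minAreaRect((Q[t][:,:2]*1000).astype(np.float32)))
st('shoulder',Q[b&(Q[...,2]>.198)&(Q[...,2]<.212)]); st('tip',Q[b&(Q[...,2]>.2)&(Q[...,2]<.235)&(Q[...,0]<-.06)&(abs(Q[...,1]-.085)<.01)])
m2,p2,d2=cam('side');Q2=L(cloud(m2,d2));b=(d2>0)&(abs(Q2[...,1]-.085)<.05)&(Q2[...,0]<-.03)&(Q2[...,0]>-.09)
st('gauge side',Q2[b&(Q2[...,2]>.07)&(Q2[...,2]<.28)])
b=(d2>0)&(abs(Q2[...,1]+.13)<.03)&(Q2[...,0]<-.03)&(Q2[...,0]>-.1)&(Q2[...,2]>.17);st('used arm',Q2[b])
```

```text
tcp rail [-0.0445  0.0865  0.3342] t 19.45 tool axes in rail
 [[ 0.004 -1.     0.   ]
 [ 0.001  0.     1.   ]
 [-1.    -0.004  0.001]]
turn 1 -0.03
turn -1 179.97
delta [-0.0161  0.0253 -0.2121]
0.06090175667883619 [-0.59050892  0.3089259   0.53040976]
griptop 801 [[-0.0528, 0.0799, 0.2479], [-0.0469, 0.0952, 0.2562], [-0.0381, 0.1122, 0.2595]]
((-44.79144287109375, 96.2561264038086), (34.833900451660156, 16.511030197143555), 89.377685546875)
shoulder 460 [[-0.073, 0.0534, 0.1986], [-0.0494, 0.0832, 0.2036], [-0.0385, 0.1217, 0.2118]]
tip 140 [[-0.0741, 0.0803, 0.2027], [-0.0711, 0.0849, 0.2281], [-0.0654, 0.0894, 0.2314]]
gauge side 433 [[-0.0735, 0.038, 0.094], [-0.0519, 0.0755, 0.1889], [-0.0415, 0.1056, 0.2533]]
used arm 92 [[-0.0763, -0.1352, 0.1851], [-0.0675, -0.1305, 0.1933], [-0.0332, -0.1257, 0.2256]]
```

Emit:
{"fn": "step_arm", "kwargs": {
  "deltas": [
    [0,0,0.01,-0.03,0],
    [-0.5,0,0.025,-0.07,0],
    [-0.5,0,0.025,-0.12,0],
    [-0.5,0,0.025,-0.17,0],
    [-0.5,0,0.025,-0.2,0],
    [-0.5,0.02,0.025,-0.212,0],
    [-0.5,0.06,0.025,-0.212,0],
    [-0.5,0.06,0.025,-0.212,0]
  ],
  "newtons": 20
}}

```text
time_s: 20.5
tool_pos: [0.5498, -0.0851, 0.2677]
tool_rot: [79.7, 89.5, 177.2]
force: [-0.6, -0.5, -0.0]
grip_width: 0.0217
```

Run:
```python
from h import *
m,p,d,Q=wl('w13'); plan((-.07,-.1256,.192)); o=monitor.get_obs();print(o['grip_width'],o['force'])
st('used tip',Q[(d>0)&(abs(Q[...,1]+.126)<.02)&(Q[...,2]>.2)&(Q[...,2]<.236)&(Q[...,0]<-.06)&(Q[...,0]>-.08)])
for n in('side','scene'):
    m2,p2,d2=cam(n);Q2=L(cloud(m2,d2));b=(d2>0)&(abs(Q2[...,1]-.09)<.06)&(Q2[...,0]<-.03)&(Q2[...,0]>-.065)
    st('griptop',Q2[b&(Q2[...,2]>.235)&(Q2[...,2]<.27)]); st('low',Q2[b&(Q2[...,2]>.07)&(Q2[...,2]<.13)])
m2,p2,d2=cam('side');u,v=map(int,proj(m2,W(-.05,.085,.18)));c=p2[v-45:v+45,u-45:u+45]
m3,p3,d3=cam('scene');u,v=map(int,proj(m3,W(-.05,.085,.2)))
save('c13',np.hstack([cv2.resize(c,(400,400)),cv2.resize(p3[v-30:v+30,u-30:u+30],(400,400))]))
```

```text
tcp rail [-0.0716 -0.1249  0.2701] t 20.55 tool axes in rail
 [[-0.004 -1.     0.   ]
 [ 0.001  0.     1.   ]
 [-1.     0.004  0.001]]
turn 1 -0.01
turn -1 179.99
delta [ 0.0781 -0.0019 -0.0008]
0.021548952225567835 [-0.39844174 -0.82522476  0.90276224]
used tip 282 [[-0.0745, -0.1299, 0.2019], [-0.0725, -0.1253, 0.2263], [-0.0665, -0.1209, 0.2314]]
griptop 1 [[-0.0542, 0.0907, 0.2377], [-0.0542, 0.0907, 0.2377], [-0.0542, 0.0907, 0.2377]]
low 104 [[-0.0567, 0.0312, 0.0791], [-0.0516, 0.0587, 0.1143], [-0.0439, 0.1008, 0.1279]]
griptop 87 [[-0.0501, 0.08, 0.2359], [-0.0393, 0.0972, 0.2514], [-0.0354, 0.1115, 0.2582]]
low 0
```

View pics/c13.png

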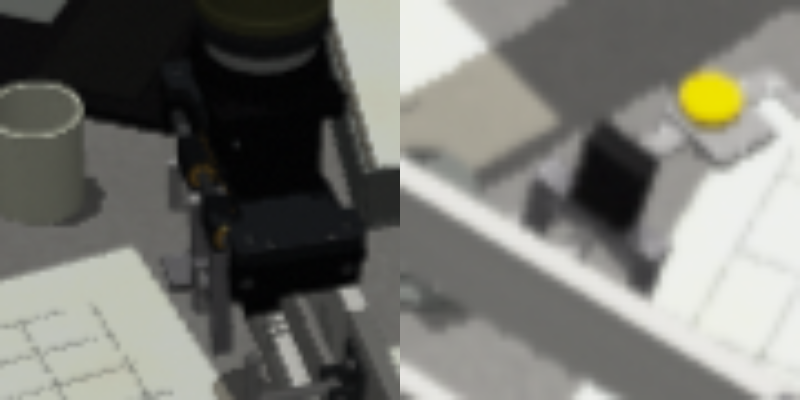

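The gauge hangs on the leg but leans about 10° and stays that way. I'll go back above it, regrip and reseat it before folding the other hook.

Emit:
{"fn": "step_arm", "kwargs": {
  "deltas": [
    [-0.5,-0.06,0,0,0],
    [0,-0.065,-0.01,0.03,0],
    [0.5,-0.065,-0.026,0.07,0],
    [0.5,-0.065,-0.026,0.12,0],
    [0.5,-0.065,-0.026,0.17,0],
    [0.5,-0.065,-0.026,0.2,0],
    [0.5,-0.065,-0.026,0.21,0],
    [0.5,-0.065,-0.026,0.21,0]
  ]
}}

```text
time_s: 21.75
tool_pos: [0.5513, 0.1257, 0.3372]
tool_rot: [-109.6, 89.9, -12.2]
force: [1.1, -0.6, -0.4]
grip_width: 0.065
```

```bash
cat >> h.py <<'E'
def gfit(Q,d,y0):
    b=(d>0)&(abs(Q[...,1]-y0-.005)<.06)&(Q[...,0]>-.058)&(Q[...,0]<-.034)
    t=Q[b&(Q[...,2]>.244)&(Q[...,2]<.268)]; k=np.polyfit(t[:,1],t[:,2],1); ph=np.arctan(k[0])
    st('griptop',t); c=cv2.minAreaRect((t[:,:2]*1000).astype(np.float32)); print(c)
    s=Q[b&(Q[...,2]>.192)&(Q[...,2]<.222)&(abs(Q[...,1]-y0-.005)<.045)]; st('sh',s); ks=np.polyfit(s[:,1],s[:,2],1)
    print('tilt top',np.degrees(ph),'shoulder',np.degrees(np.arctan(ks[0])),'sh mid',s[:,1].min(),s[:,1].max())
E
python3 - <<'E'
from h import *
m,p,d,Q=wl('w14'); plan(); gfit(Q,d,.085)
s=Q[(d>0)&(abs(Q[...,1]-.085)<.02)&(Q[...,2]>.2)&(Q[...,2]<.236)&(Q[...,0]<-.06)&(Q[...,0]>-.08)];st('tip',s)
for v in range(140,215,5): print(v,[tuple(map(int,1000*Q[v,u])) for u in range(200,330,16)])
E
```

```text
tcp rail [-0.0441  0.0829  0.3372] t 21.8 tool axes in rail
 [[ 0.001 -1.     0.002]
 [-0.001  0.002  1.   ]
 [-1.    -0.001 -0.001]]
turn 1 -0.12
turn -1 179.88
griptop 822 [[-0.0528, 0.0797, 0.2457], [-0.0471, 0.0951, 0.2561], [-0.0382, 0.1117, 0.2596]]
((-44.892704010009766, 95.76822662353516), (35.81243133544922, 16.35920524597168), 89.46576690673828)
sh 796 [[-0.055, 0.0543, 0.1935], [-0.0509, 0.0766, 0.2067], [-0.0393, 0.1209, 0.2204]]
tilt top -3.680689009636523 shoulder -6.499940168363123 sh mid 0.050467251409088254 0.12307230556766392
tip 135 [[-0.0741, 0.0804, 0.2042], [-0.0712, 0.085, 0.2281], [-0.0657, 0.0889, 0.2311]]
140 [(-58, -9, 0), (-58, 16, 1), (-58, 42, 0), (-58, 68, 1), (-58, 95, 2), (-58, 121, 2), (-58, 147, 1), (-58, 173, 0), (-58, 199, 0)]
145 [(-49, -10, 0), (-50, 16, 0), (-50, 42, 1), (-50, 68, 1), (-50, 95, 1), (-50, 121, 1), (-50, 147, 0), (-50, 173, 2), (-50, 200, 0)]
150 [(-42, -10, 2), (-41, 15, 1), (-42, 42, 2), (-41, 68, 0), (-42, 95, 3), (-42, 121, 2), (-42, 147, 2), (-42, 174, 2), (-42, 200, 2)]
155 [(-33, -10, 1), (-33, 15, 0), (-51, 50, 99), (-54,
[... 893 characters left out ...]
61), (1, 190, 60)]
190 [(6, 0, 70), (5, 23, 71), (6, 46, 69), (-42, 75, 232), (-49, 89, 257), (-49, 103, 256), (5, 141, 71), (-123, 84, 504), (6, 188, 70)]
195 [(13, 0, 71), (14, 22, 70), (13, 46, 70), (13, 70, 71), (-45, 90, 256), (-45, 103, 256), (13, 141, 70), (13, 165, 70), (14, 189, 69)]
200 [(44, -14, 2), (44, 12, 1), (44, 40, 1), (-21, 74, 198), (-40, 90, 257), (-40, 103, 255), (44, 151, 1), (44, 178, 1), (45, 206, 0)]
205 [(53, -15, 1), (54, 12, 0), (53, 40, 2), (-16, 74, 200), (-13, 91, 194), (53, 123, 2), (54, 151, 0), (54, 179, 0), (54, 207, 0)]
210 [(0, 17, 169), (0, 36, 170), (0, 54, 169), (-10, 74, 199), (-2, 91, 179), (0, 110, 169), (1, 129, 168), (0, 148, 169), (0, 166, 169)]
```

Emit:
{"fn": "step_arm", "kwargs": {
  "deltas": [
    [0.5,0.03,0.001,0.008,0],
    [0.5,0.07,0.001,0.008,0],
    [0.5,0.105,0.001,0.008,0],
    [0.5,0.121,0.001,0.008,0],
    [0.5,0.124,0.001,0.008,0],
    [-1,0.124,0.001,0.008,0],
    [-1,0.124,0.001,0.008,0],
    [-1,0.124,0.001,0.008,0],
    [-1,0.124,0.001,0.008,0],
    [-1,0.124,0.001,0.008,0],
    [-1,0.118,0.001,0.008,0],
    [-1,0.118,0.001,0.008,0]
  ],
  "newtons": 35
}}

```text
time_s: 23.3
tool_pos: [0.549, 0.1343, 0.2188]
tool_rot: [-34.8, 90.0, 62.6]
force: [-1.1, -0.7, 2.1]
grip_width: 0.0337
```

Run:
```python
from h import *
m,p,d,Q=wl('w15'); plan((-.045,.085,.212)); o=monitor.get_obs();print(o['grip_width'],o['force'])
for v in range(145,200,5): print(v,[tuple(map(int,1000*Q[v,u])) for u in range(184,340,12) if Q[v,u,2]>.08])
```

```text
tcp rail [-0.0453  0.0929  0.2188] t 23.35 tool axes in rail
 [[ 0. -1. -0.]
 [ 0. -0.  1.]
 [-1. -0.  0.]]
turn 1 0.01
turn -1 -179.99
delta [ 0.0068 -0.0003 -0.0079]
0.034153925393666025 [ 0.09981204 -1.17011248  1.01676679]
145 []
150 []
155 []
160 []
165 []
170 []
175 [(-52, 56, 90), (-52, 115, 92)]
180 [(-51, 58, 109), (-49, 68, 100), (-74, 84, 194), (-54, 92, 118), (-49, 103, 100), (-51, 114, 108)]
185 [(-51, 60, 126), (-52, 71, 127), (-74, 85, 207), (-53, 92, 134), (-52, 102, 127), (-52, 113, 127), (-52, 123, 128)]
190 [(-51, 62, 142), (-48, 71, 132), (-74, 85, 217), (-48, 92, 131), (-48, 102, 131), (-48, 112, 131), (-52, 121, 143)]
195 [(-51, 63, 156), (-44, 71, 132), (-74, 85, 226), (-43, 92, 130), (-44, 102, 131), (-44, 113, 131), (-52, 120, 157), (-124, 93, 386)]
```

Emit:
{"fn": "step_arm", "kwargs": {
  "deltas": [
    [-1,-0.005,0,0,0],
    [-1,-0.008,0,0,0],
    [-1,-0.008,0,-0.004,0],
    [-1,-0.008,0,-0.008,0],
    [-1,-0.008,0,-0.008,0],
    [-1,-0.008,0,-0.008,0]
  ]
}}

```text
time_s: 24.1
tool_pos: [0.5499, 0.1259, 0.2265]
tool_rot: [28.9, 90.0, 126.4]
force: [0.6, 0.6, -3.2]
grip_width: 0.0338
```

Emit:
{"fn": "step_arm", "kwargs": {
  "deltas": [
    [-1,0.004,0,0,0],
    [-1,0.008,0,0,0],
    [-1,0.01,0,0,0],
    [-1,0.01,0,0,0]
  ]
}}

```text
time_s: 24.6
tool_pos: [0.55, 0.126, 0.2165]
tool_rot: [-42.7, 90.0, 54.8]
force: [-0.8, -1.3, -3.4]
grip_width: 0.0339
```

Run:
```python
from h import *
m,p,d,Q=wl('w16'); plan((-.045,.085,.212)); o=monitor.get_obs();print(o['grip_width'],o['force'])
for v in range(175,200,5): print(v,[tuple(map(int,1000*Q[v,u])) for u in range(184,340,8) if Q[v,u,2]>.08])
```

```text
tcp rail [-0.0454  0.0846  0.2165] t 24.65 tool axes in rail
 [[ 0. -1.  0.]
 [ 0.  0.  1.]
 [-1. -0.  0.]]
turn 1 -0.02
turn -1 179.98
delta [ 0.0045 -0.0004  0.0004]
0.03376497380720925 [-0.43227446  0.54570162 -3.68237988]
175 [(-51, 51, 87), (-52, 107, 89), (-52, 115, 88)]
180 [(-52, 53, 107), (-49, 60, 97), (-48, 67, 94), (-53, 76, 114), (-73, 84, 190), (-49, 99, 98), (-51, 106, 104), (-52, 113, 109)]
185 [(-52, 48, 124), (-51, 55, 124), (-52, 62, 124), (-52, 69, 124), (-53, 76, 131), (-74, 84, 203), (-71, 89, 193), (-52, 97, 125), (-52, 104, 125), (-52, 111, 127)]
190 [(-52, 50, 140), (-51, 57, 138), (-48, 62, 129), (-49, 69, 130), (-49, 76, 130), (-74, 84, 214), (-71, 88, 207), (-48, 97, 128), (-48, 104, 128), (-52, 110, 140)]
195 [(-51, 52, 152), (-48, 57, 142), (-44, 62, 130), (-44, 69, 129), (-44, 76, 129), (-73, 84, 223), (-72, 88, 217), (-44, 97, 129), (-44, 104, 128), (-52, 109, 154), (-51, 115, 153)]
```

Emit:
{"fn": "step_arm", "kwargs": {
  "deltas": [
    [-1,0.001,0,0.0004,0],
    [-1,0.002,0,0.0004,0],
    [-1,0.002,0,0.0004,0]
  ]
}}

```text
time_s: 25.02
tool_pos: [0.5504, 0.1265, 0.216]
tool_rot: [-68.2, 89.9, 29.2]
force: [-1.5, -0.1, 6.3]
grip_width: 0.0335
```

Emit:
{"fn": "step_arm", "kwargs": {
  "deltas": [
    [-1,0.001,0,0,0],
    [-1,0.001,0,0,0]
  ]
}}

```text
time_s: 25.28
tool_pos: [0.5506, 0.1267, 0.2157]
tool_rot: [-65.6, 89.8, 31.8]
force: [-1.9, -0.2, 7.8]
grip_width: 0.0338
```

Emit:
{"fn": "step_arm", "kwargs": {
  "deltas": [
    [-1,0.001,0,0,0],
    [-1,0.001,0,0,0]
  ]
}}

```text
time_s: 25.52
tool_pos: [0.5507, 0.1266, 0.2155]
tool_rot: [-69.7, 89.8, 27.8]
force: [-3.5, -1.0, 11.5]
grip_width: 0.0334
```

Emit:
{"fn": "step_arm", "kwargs": {
  "deltas": [
    [-1,-0.002,0,0,0],
    [-1,-0.002,0,0,0]
  ]
}}

```text
time_s: 25.78
tool_pos: [0.5506, 0.1266, 0.2156]
tool_rot: [-74.5, 89.9, 23.0]
force: [-2.4, -0.8, 6.5]
grip_width: 0.0337
```

Emit:
{"fn": "step_arm", "kwargs": {
  "deltas": [
    [0.5,0,0,0,0],
    [0.5,0,0,0,0],
    [0.5,0,0,0,0],
    [0.5,0,0,0,0],
    [0.5,-0.02,0,0,0],
    [0.5,-0.06,0,0,0],
    [0.5,-0.1,0,0,0],
    [0.5,-0.12,0,0,0],
    [0.5,-0.12,0,0,0]
  ]
}}

```text
time_s: 26.9
tool_pos: [0.5508, 0.1264, 0.3361]
tool_rot: [-78.5, 89.8, 18.9]
force: [-0.6, -0.3, 0.4]
grip_width: 0.065
```

Run:
```python
from h import *
m,p,d,Q=wl('w17'); plan(); gfit(Q,d,.085)
for v in (160,175,190,195): print(v,[tuple(map(int,1000*Q[v,u])) for u in range(200,330,8) if Q[v,u,2]>.08])
```

```text
tcp rail [-0.0453  0.0849  0.3345] t 26.95 tool axes in rail
 [[ 0.001 -1.     0.   ]
 [ 0.     0.     1.   ]
 [-1.    -0.001  0.   ]]
turn 1 -0.02
turn -1 179.98
griptop 824 [[-0.0527, 0.0684, 0.2468], [-0.0468, 0.0842, 0.2572], [-0.0378, 0.0994, 0.2588]]
((-44.89950180053711, 83.8489990234375), (16.017593383789062, 33.72168731689453), 0.37521764636039734)
sh 828 [[-0.0551, 0.0511, 0.1931], [-0.0504, 0.085, 0.2072], [-0.0386, 0.1179, 0.2186]]
tilt top 0.031252005167800544 shoulder 0.5678263600752999 sh mid 0.04966576238605996 0.1197612509040228
160 [(-51, 54, 134), (-50, 63, 128), (-50, 73, 128), (-70, 84, 229), (-50, 93, 129), (-50, 103, 128), (-51, 113, 132)]
175 [(-50, 52, 207), (-50, 60, 207), (-50, 68, 206), (-52, 76, 214), (-52, 84, 215), (-52, 91, 213), (-51, 99, 212), (-50, 107, 207), (-50, 115, 207)]
190 [(-50, 70, 258), (-49, 77, 256), (-50, 84, 259), (-50, 90, 258), (-49, 97, 256)]
195 [(-45, 70, 256), (-45, 77, 256), (-45, 84, 257), (-46, 90, 258), (-45, 97, 256)]
```

The gauge is now seated upright: tilt is about 0°, it is centred on the hook, and its top is at the right height. Now the used hook.

Emit:
{"fn": "step_arm", "kwargs": {
  "deltas": [
    [0.3,0,0.01,-0.03,0],
    [-0.5,0,0.025,-0.07,0],
    [-0.5,0,0.025,-0.12,0],
    [-0.5,0,0.025,-0.17,0],
    [-0.5,0,0.025,-0.2,0],
    [-0.5,0.02,0.025,-0.2105,0],
    [-0.5,0.06,0.025,-0.2105,0],
    [-0.5,0.1,0.025,-0.2105,0],
    [-0.5,0.13,0.025,-0.2105,0],
    [-0.5,0.138,0.025,-0.2105,0],
    [-0.5,0.138,0.025,-0.2105,0]
  ],
  "newtons": 20
}}

```text
time_s: 28.32
tool_pos: [0.552, -0.0856, 0.196]
tool_rot: [87.0, 89.9, -175.6]
force: [0.3, -0.6, 0.4]
grip_width: 0.0218
```

Emit:
{"fn": "step_arm", "kwargs": {
  "deltas": [
    [-1,0,0,0,0],
    [-1,0,0,0,0],
    [-1,0,0,0,0],
    [-1,0,0,0,0]
  ]
}}

```text
time_s: 28.82
tool_pos: [0.5532, -0.0859, 0.1978]
tool_rot: [-101.0, 89.9, -3.6]
force: [0.7, -1.6, 5.0]
grip_width: 0.0091
```

Run:
```python
from h import *
plan(); o=monitor.get_obs();print(o['grip_width'],o['force'])
```

```text
tcp rail [-0.0697 -0.126   0.1978] t 28.82 tool axes in rail
 [[ 0.002 -1.     0.   ]
 [-0.     0.     1.   ]
 [-1.    -0.002 -0.   ]]
turn 1 -0.03
turn -1 179.97
0.009122765523506556 [ 0.69453432 -1.55199248  5.0204407 ]
```

Emit:
{"fn": "step_arm", "kwargs": {
  "deltas": [
    [-1,-0.009,-0.0034,0,0],
    [-1,-0.0175,-0.0084,0,0],
    [-1,-0.025,-0.015,0,0],
    [-1,-0.031,-0.0225,0,0],
    [-1,-0.0355,-0.031,0,0],
    [-1,-0.0385,-0.0405,0,0],
    [-1,-0.0395,-0.0503,0,0],
    [-1,-0.039,-0.0602,0,0],
    [-1,-0.037,-0.07,0,0],
    [-1,-0.037,-0.073,0,0],
    [-1,-0.037,-0.073,0,0]
  ]
}}

```text
time_s: 30.2
tool_pos: [0.6263, -0.0763, 0.2344]
tool_rot: [-103.2, 89.8, -5.7]
force: [1.2, -3.1, 3.1]
grip_width: 0.0092
```

```bash
cat >> h.py <<'E'
def arm(y):
    for n in ('scene','side'):
        m,p,d=cam(n);q=L(cloud(m,d));b=(d>0)&(abs(q[...,1]-y)<.012)&(q[...,2]>.18)&(q[...,2]<.275)&(q[...,0]>-.09)&(q[...,0]<.04)
        st(n+' above',q[b&(q[...,2]>.236)]); st(n+' front',q[b&(q[...,0]<-.012)])
E
python3 - <<'E'
from h import *
plan(); o=monitor.get_obs();print(o['grip_width'],o['force']); arm(-.1256)
E
```

```text
tcp rail [ 0.004  -0.1259  0.2344] t 30.2 tool axes in rail
 [[ 0.004 -1.     0.   ]
 [-0.001  0.     1.   ]
 [-1.    -0.004 -0.001]]
turn 1 -0.02
turn -1 179.98
0.009166607454417426 [ 1.19608481 -3.13998984  3.05855937]
scene above 53 [[-0.0228, -0.1372, 0.2393], [0.0135, -0.1261, 0.2519], [0.0166, -0.114, 0.2687]]
scene front 19 [[-0.0257, -0.1273, 0.1981], [-0.0188, -0.1227, 0.219], [-0.0126, -0.1177, 0.2487]]
side above 44 [[-0.0301, -0.1321, 0.2368], [-0.0171, -0.129, 0.2446], [-0.0061, -0.1166, 0.2603]]
side front 78 [[-0.0297, -0.1374, 0.187], [-0.0223, -0.131, 0.2212], [-0.014, -0.1193, 0.2483]]
```

Emit:
{"fn": "step_arm", "kwargs": {
  "deltas": [
    [-0.5,0,0,0,0],
    [-0.5,0,0,0,0],
    [-0.5,-0.03,0,0,0],
    [-0.7,-0.06,0.02,0,0],
    [-1,-0.06,0.055,0,0],
    [-1,-0.06,0.078,0,0],
    [-1,-0.06,0.078,0,0],
    [-1,-0.03,0.078,0,0],
    [-1,0.003,0.078,0,0],
    [-1,0.003,0.078,0,0]
  ]
}}

```text
time_s: 31.55
tool_pos: [0.5462, -0.085, 0.2276]
tool_rot: [77.3, 89.7, 174.8]
force: [0.0, -0.8, 0.6]
grip_width: 0.0007
```

Run:
```python
from h import *
plan((-.0295,-.1256,.23)); o=monitor.get_obs();print(o['grip_width'],o['force']); arm(-.1256)
```

```text
tcp rail [-0.0766 -0.1241  0.2276] t 31.55 tool axes in rail
 [[-0.006 -1.    -0.001]
 [ 0.001 -0.001  1.   ]
 [-1.     0.006  0.001]]
turn 1 0.05
turn -1 -179.95
delta [-0.0027 -0.0471 -0.0015]
0.0007034120025656619 [ 0.01878801 -0.76901061  0.59884224]
scene above 91 [[-0.082, -0.1335, 0.2374], [-0.064, -0.1231, 0.2481], [0.0122, -0.1141, 0.2657]]
scene front 102 [[-0.0826, -0.1331, 0.2081], [-0.0645, -0.1231, 0.2419], [-0.0135, -0.1142, 0.2656]]
side above 27 [[-0.0069, -0.1345, 0.2425], [0.0026, -0.129, 0.2482], [0.0117, -0.1239, 0.2519]]
side front 41 [[-0.0277, -0.1373, 0.1872], [-0.0214, -0.1313, 0.2026], [-0.015, -0.1202, 0.2272]]
```

Pushing the leg forward until it meets the stop.

Emit:
{"fn": "step_arm", "kwargs": {
  "deltas": [
    [-1,0,-0.015,-0.001,0],
    [-1,0,-0.03,-0.001,0],
    [-1,0,-0.038,-0.001,0],
    [-1,0,-0.042,-0.001,0],
    [-1,0,-0.045,-0.001,0],
    [-1,0,-0.045,-0.001,0]
  ]
}}

```text
time_s: 32.4
tool_pos: [0.5923, -0.0815, 0.2305]
tool_rot: [-86.1, 90.0, 11.4]
force: [-1.0, 0.1, -0.0]
grip_width: 0.0004
```

Emit:
{"fn": "step_arm", "kwargs": {
  "deltas": [
    [-1,0,-0.002,0,0],
    [-1,0,-0.003,0,0],
    [-1,0,-0.003,0,0]
  ]
}}

```text
time_s: 32.78
tool_pos: [0.5936, -0.0814, 0.2305]
tool_rot: [77.7, 89.8, 175.1]
force: [-6.0, -0.4, 2.0]
grip_width: 0.0004
```

Emit:
{"fn": "step_arm", "kwargs": {
  "deltas": [
    [-1,0,-0.002,0,0],
    [-1,0,-0.003,0,0],
    [-1,0,-0.003,0,0]
  ]
}}

```text
time_s: 33.15
tool_pos: [0.5938, -0.0813, 0.2305]
tool_rot: [77.5, 89.5, 174.9]
force: [-13.9, -0.0, 8.0]
grip_width: 0.0004
```

Emit:
{"fn": "step_arm", "kwargs": {
  "deltas": [
    [-1,0,0.02,0,0],
    [-1,0,0.05,0,0],
    [-1,-0.03,0.07,0,0],
    [-1,-0.08,0.08,0,0],
    [-1,-0.1,0.08,0,0],
    [-1,-0.1,0.08,0,0]
  ]
}}

```text
time_s: 33.9
tool_pos: [0.5201, -0.0912, 0.3324]
tool_rot: [-94.0, 89.7, 3.4]
force: [-0.4, -0.2, -0.3]
grip_width: 0.0005
```

Run:
```python
from h import *
o=monitor.get_obs();print(o['force'],o['time_s']); arm(-.1256); m,p,d,Q=wl('w20')
s=Q[(d>0)&(abs(Q[...,1]+.1256)<.012)&(Q[...,2]>.2)&(Q[...,2]<.27)&(Q[...,0]>-.09)&(Q[...,0]<.05)]
st('w above',s[s[:,2]>.236]); st('w front',s[s[:,0]<-.012])
for n in('scene','side'):
    m2,p2,d2=cam(n);Q2=L(cloud(m2,d2));b=(d2>0)&(abs(Q2[...,1]-.085)<.05)&(Q2[...,0]<-.03)&(Q2[...,0]>-.09)
    st(n+' grip',Q2[b&(Q2[...,2]>.235)&(Q2[...,2]<.27)]); st('low',Q2[b&(Q2[...,2]>.07)&(Q2[...,2]<.13)])
    old=np.load(n+'.npz')
    for t in ['casting','caliper','mug','pen_cup','block_tray','mouse','roll_gauge']:
        for r in regions_of(n,t)[:1]:
            k=r['pixels']&(d2>0); print(n,t,round(r['p'],2),np.round(np.median(cloud(m2,d2)[k],0),3), 'old',np.round(np.median(old['P'][k],0),3))
```

```text
[-0.41790085 -0.20817702 -0.27937205] 33.9
scene above 41 [[-0.016, -0.13, 0.2402], [0.0066, -0.1242, 0.2455], [0.0241, -0.1211, 0.2494]]
scene front 14 [[-0.0201, -0.1277, 0.1982], [-0.0149, -0.1228, 0.2304], [-0.0135, -0.1171, 0.2473]]
side above 55 [[-0.019, -0.1337, 0.2376], [-0.0002, -0.1303, 0.244], [0.0197, -0.1245, 0.2498]]
side front 74 [[-0.0226, -0.1369, 0.1838], [-0.019, -0.1313, 0.2145], [-0.0132, -0.1176, 0.2476]]
w above 103 [[0.0057, -0.1302, 0.2482], [0.0162, -0.1253, 0.2504], [0.0225, -0.1214, 0.2519]]
w front 0 
scene grip 90 [[-0.05, 0.07, 0.2376], [-0.0388, 0.086, 0.2522], [-0.0346, 0.1007, 0.2571]]
low 0 
scene casting 0.58 [0.437 0.393 0.049] old [0.439 0.393 0.051]
scene caliper 0.5 [0.335 0.032 0.007] old [0.335 0.032 0.008]
scene mug 0.82 [0.431 0.391 0.05 ] old [0.43  0.391 0.052]
scene pen_cup 0.7 [0.776 0.092 0.061] old [0.776 0.093 0.061]
scene block_tray 0.65 [ 0.46  -0.414  0.017] old [ 0.459 -0.41   0.017]
scene mouse 0.62 [0.289 0.372 0.02 ] old [0.29  0.372 0.021]
scene roll_gauge 0.5 [ 0.797 -0.052  0.05 ] old [ 0.798 -0.052  0.05 ]
side grip 0 
low 126 [[-0.056, 0.0446, 0.0802], [-0.0504, 0.0626, 0.1133], [-0.0406, 0.1172, 0.1285]]
side casting 0.81 [ 0.509 -0.045  0.034] old [ 0.509 -0.045  0.033]
side caliper 0.92 [0.348 0.012 0.002] old [0.348 0.012 0.002]
side mug 0.9 [0.431 0.367 0.052] old [0.431 0.366 0.052]
side pen_cup 0.63 [0.773 0.071 0.065] old [0.773 0.072 0.065]
side block_tray 0.73 [ 0.452 -0.421  0.014] old [ 0.452 -0.421  0.014]
side mouse 0.82 [0.283 0.354 0.018] old [0.283 0.354 0.018]
side roll_gauge 0.79 [ 0.787 -0.078  0.042] old [ 0.787 -0.078  0.043]
```

```bash
python3 -c "
from cell import env; print(env.sign_off())"
```

```text
the job is handed in; nothing more can be done
None
```

I moved the gauge to the other hook, folded the emptied hook flat against the rail, and handed the job in at about 34 s of the 72 s allowed. `env.sign_off()` returned no verdict.

- **Empty hook:** I pulled the folded arm out and pressed it down onto its stop, reading 13.8 N there. It measured level, with the top of the leg at about 0.19 m.
- **Gauge:** I took it from the used hook by its black grip and hung it on the level hook. After the first release it leaned about 7–10°, bearing beside its notch. I regripped, recentred and released it again before touching the other hook.
- **Used hook:** I folded it up and pressed it against its stop, reading 13.9 N. The tip measured from −20 to +24 mm across the rail at 0.25 m, which is fully folded.

**Last checks:** Above the gauge, just after the second release, the tilt was about 0°, it was centred within about 1 mm of the hook, and its top height was right. The final scene camera reading agreed. The gripper was clear of everything, and all bystanders read within 4 mm of where they started.

**Disagreements:**
- The fingertips were about 5 mm behind the reported TCP, not 19 mm ahead as stated. My first pinch on the folded hook missed because of this, with no harm seen, and I corrected for it afterwards.
- In the last scene image the network labelled the mug as the casting. The side camera showed the real casting had not moved.

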